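Unhook the spool bar from its rack and hold it level

ROBOT

A 6-joint arm with a two-finger parallel gripper is mounted at the origin on a cart in front of the work surface, level with it; the furniture and walls round the work are solid. World frame = base frame: x ahead of the robot, y to its left, z up, the work surface at z = 0. Lengths are in m, angles in degrees, forces in N, time in s.
With the tool pointing down it reaches from about 0.35 to 0.875 m from the base axis. Payload 4.2 kg.
Tool frame: the origin (TCP) lies at the very end of the fingers, on their centre line; the grasp point (between the pads) lies 19 mm behind it; z points along the fingers, y is the line along which they close (so a half turn about z gives the same grasp; the last joint's range is limited). The gripper opens to 87 mm and grips with 3 to 60 N. Pads are 19 mm wide; open, the fingers measure 117 mm over their backs; the gripper's body (75 mm by 190 mm) begins 51 mm behind the grasp point.
Start: joints at [-51.818, 22.042, 0.453, 0, -68.411, -14.817], TCP at [0.248, -0.574, 0.223] pointing down, gripper open.
Joint ranges: [-179.83, 179.83], [-69.29, 118.12], [-61.27, 80.66], [-181.25, 117.63], [-171.15, -9.14], [-177.46, 177.46]. Speed limits (degrees/s): [159.86, 159.86, 180, 180, 180, 180].

INTERFACE

Orientations are given as a 3x3 rotation matrix whose columns are the frame's x, y, z axes.
In Python, from station import sense, cams, r gives the robot as it stands. The module is installed in compiled form; this text tells all that it offers.
- The arm moves only by the tool step_arm, never from a script. Its argument "targets" is text: rows parted by semicolons, each of 4 numbers parted by spaces: the shift along the tool's x, y, z in cm, then the turn about the tool's z in degrees. In form: x y z turn; .... A call has 1 to 12 rows; each row shifts and turns the commanded pose from where the row before left it, along the tool's axes as they then stand; what a row does not reach is not made up. A row lasts 1/12 s, in which the tool goes at most 41.7 mm and 7.16 degrees, less where a joint would pass 70% of its speed; a pose out of reach is approached as far as the arm can. A call with a gripper value outside its range is refused whole. "claw" is the finger opening in cm, from 0 to 8.7, set as the call begins (left out, the last holds). The fingers move at their own pace and stop on an object; the grip force is fixed at half the most. Time passes only in rows, so rows that do not move let the fingers close. It gives the time, the measured TCP pose, the force, the opening and the grip force at its end, in the units of the state.
- sense(): the state, without advancing time (a new reading comes with each control period).
- cams.capture(name): name is "scene" or "top" or "wrist"; returns a dict with "frame" (480x640x3 uint8, blue, green, red), "vertical_fov" (degrees; the focal length in pixels is half the picture's height over the tangent of half this angle, whatever the lens; pixels are square), "cx", "cy" (the principal point, pixels), "eye" and "rotation" of the camera in the world; the wrist camera has in their place "tool_from_camera" (4x4, takes a point from camera to tool coordinates, whose origin is the TCP and whose axes are the flange's). Camera axes: x right, y down, z forward; pixel columns grow to the right and rows downward; lengths in m; the calibration is good to about 2 mm. A picture is of the moment at which its call begins: read the wrist's pose just before it. There is no depth.
- r.finish_job(): hands the job in; it is judged then, once.
The state is a dict: "time_s": time; "joints": joint angles; "joint_velocities": joint speeds; "effort": joint torques, N m; "tcp_pos": TCP position; "ee_rot": TCP orientation; "wrist_force": force on the tool from outside, world axes, zero at the start; "moment": the same for the moment, N m; "gripper_width": opening from 0.0 (shut) to 1.0 (fully open); "gripper_force": force on a finger pad.
Only numpy, scipy, OpenCV 4.12 (cv2) and the standard library are available. Lean on these libraries where they do the work, as an engineer would, in place of code of your own. Each camera call takes 0.05 s, during which the arm holds its last target. There are 200 camera calls.

TASK

Take the steel bar with the three wire spools out of its bench rack so that a spool can be changed: grip the bare bar between the spools, ease it out of its two seats, along the slots under the overhangs and up through the open mouths, without forcing it against the rack. Finish still gripping it, holding the bar level and still above the rack, about 10 cm higher than where it sat, with all three spools still on it and the spools hanging free. Leave the cup, the pliers and the bottle round the rack as they are.

Things in the scene. Friction and masses are not known exactly. Their poses are not given: they have to be found in the camera images.
- rack: Wooden spool rack, fixed, open above and between its cheeks: base board 124 x 226 mm, 12 mm high; two upright cheeks 8 mm thick at y = -100 and +100 mm, x -56 to +46 mm, 110 mm tall, each with the same J-shaped slot for the bar. Origin: on the bench, midway between the cheeks; x to the rack's back, y along the bar, z up. Its front (-x) faces the robot.
- seat (a point): Middle of the bar's axis when seated: rack x = 15, y = 0, z = 70 mm. Each cheek's seat is a pocket, x 8 to 22 mm, floor at z = 65; in front of it a sill at z = 71 runs forward to x = -40 mm. An overhang, underside at z = 88, covers seat and slot from the back to x = -20 mm. To pass, the bar (radius 5) must rise 6 to 13 mm, its axis at z = 76 to 83.
- mouth (a point): Midway between the slot mouths, at the cheek tops: rack x = -30, y = 0, z = 110 mm. Each mouth is open upward, from x = -40 to -20 mm, between the overhang and a front horn 16 mm thick that ends the slot. From the seat the bar goes about 45 mm forward (-x) to x = -30 mm, then straight up.
- bar: Round steel bar, 10 mm in diameter, 280 mm long, 165 g, plain ends, loose; it sticks out 36 mm past the cheeks. Origin: its middle, on its axis; its own y is its axis. Starts in the seats, parallel to the rack's y, at rack x about 15 mm. To grip: over 60 mm of bare bar between the pair of spools on the rack's -y side and the single one on its +y side, middle near rack y = +12 mm.
- spool_large: Largest spool: white flanges 52 mm in diameter, 30 mm wide, bore 16 mm, full of wire. Origin: middle of its bore; its own y is its axis. Hangs loose on the bar, so its origin starts 3 mm below the bar's axis; it can turn and slide. About 60 g, up to 30 % off.
- spool_medium: Middle-sized spool: white flanges 47 mm in diameter, 26 mm wide, bore 16 mm. Origin: middle of its bore; its own y is its axis. Hangs loose on the bar, so its origin starts 3 mm below the bar's axis; it can turn and slide. About 40 g, up to 30 % off.
- spool_small: Smallest spool: white flanges 42 mm in diameter, 22 mm wide, bore 16 mm. Origin: middle of its bore; its own y is its axis. Hangs loose on the bar, so its origin starts 3 mm below the bar's axis; it can turn and slide. About 25 g, up to 30 % off. The three spools hang in any order at about y = -75, -40 and +63 mm in the rack's frame.
- cup: Bystander: a small white cup, 49 mm in diameter, 27 mm tall, loose, beside the rack on its +y side. Origin: centre of its underside.
- pliers: Bystander: long-nose pliers, 44 x 137 x 11 mm, loose, lying flat in front of the rack. Origin: middle of the underside, y along the pliers.
- glue_bottle: Bystander: a small adhesive bottle with a cone cap, 29 mm in diameter, 88 mm tall, loose, standing beside the rack on its +y side. Origin: centre of its underside.
Things that resemble listed ones, but are neither listed nor needed, are in the scene too. Leave any purple look-alike of the spool_small alone. What is shaped like the spool_large but red is not meant.

How it is judged:
By the outcome, as a careful person would: the job done as asked, in the order asked, and still so for the second after the job is handed in, while the arm keeps its last pose, push and grip.
It also fails if it takes over 38 s, if anything falls off the work surface, if the arm or the gripper's body presses on something with over 40 N, if the wrist force passes 120 N, or if a joint passes its speed limit or range.

## Working session

There is one attempt and no reset: what is moved stays moved. The work goes in short steps, Python scripts to look and compute and a tool call to move; the robot and the scene stay as the last step left them, time stands still between calls to the robot, and variables do not carry over. Pictures are saved under pics/ and viewed, at most 10 in all, crops included, and the job is handed in when it is done.

Besides the shell and the picture viewer there is one more tool, called as name(argument=value, ...) on one line, values as JSON. step_arm: Moves the arm, as the interface text tells. Its arguments: {"type":"object","properties":{"targets":{"type":"string"},"claw":{"type":"number"}},"required":["targets"]}

```bash
mkdir -p pics; cat > h.py <<'E'
import numpy as np, cv2, json
from station import sense, cams, r
def cap(n):
    s=sense(); c=cams.capture(n)
    f=240/np.tan(np.radians(c["vertical_fov"])/2)
    if "eye" in c: R=np.array(c["rotation"]);e=np.array(c["eye"])
    else:
        T=np.array(c["tool_from_camera"]);Rt=np.array(s["ee_rot"]);R=Rt@T[:3,:3];e=Rt@T[:3,3]+np.array(s["tcp_pos"])
    return dict(img=c["frame"],f=f,cx=c["cx"],cy=c["cy"],R=R,e=e)
def ray(c,u,v): 
    d=c["R"]@np.array([(u-c["cx"])/c["f"],(v-c["cy"])/c["f"],1]);return d/np.linalg.norm(d)
def plane(c,u,v,z):
    d=ray(c,u,v);return c["e"]+d*(z-c["e"][2])/d[2]
def proj(c,p):
    q=c["R"].T@(np.array(p)-c["e"]);return c["f"]*q[0]/q[2]+c["cx"],c["f"]*q[1]/q[2]+c["cy"]
E
python3 - <<'E'
from h import *
import pickle
for n in("top","scene"):
    c=cap(n);cv2.imwrite(f"pics/{n}0.png",c["img"]);pickle.dump(c,open(n+".pkl","wb"));print(n,c["e"],c["R"].round(3).tolist(),c["f"])
s=sense();print(s["time_s"],np.round(s["ee_rot"],3).tolist(),s["gripper_width"])
E
```

```text
top [0.39215354 0.28110143 0.95546519] [[0.006, -0.996, 0.088], [-1.0, -0.006, -0.009], [0.009, -0.088, -0.996]] 537.0289685768298
scene [-0.1805292   0.61743795  0.53978749] [[-0.47, -0.48, 0.741], [-0.883, 0.235, -0.407], [0.021, -0.845, -0.534]] 483.6204983578277
0.1 [[-0.918, -0.396, -0.001], [-0.396, 0.918, 0.002], [0.0, 0.002, -1.0]] 1.0025102586647465
```

View pics/top0.png

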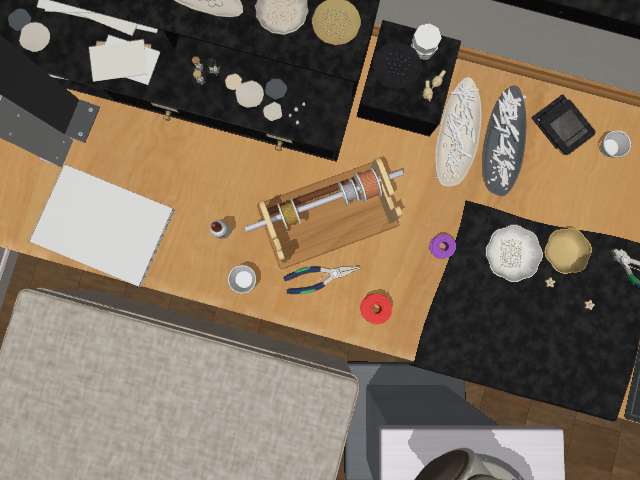

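View pics/scene0.png

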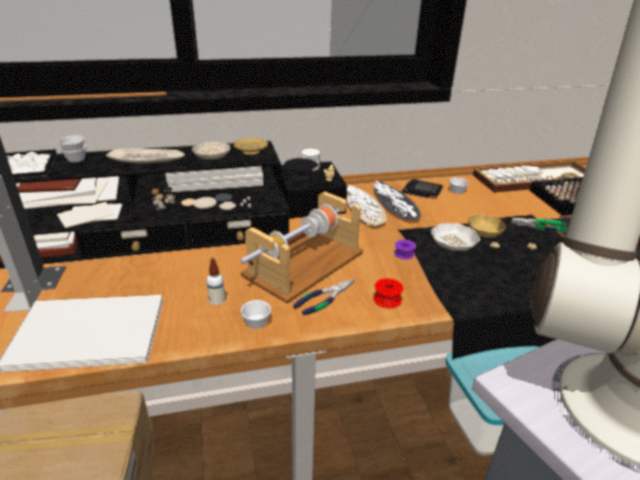

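Top view: the bar runs from (246,230) to (404,172). The single spool is at about (288,212) and the pair at about (350,189) and (370,184), leaving bare bar around (320,203). Look-alikes are the red spool at (376,308) and the purple one at (443,246), both loose on the bench, plus the pale rods behind in the scene view. The target is the grey bar in the rack's cheeks.

```bash
python3 - <<'E'
from h import *
import pickle
c=pickle.load(open("top.pkl","rb"));s=pickle.load(open("scene.pkl","rb"))
for n,u,v,z in[("barL",246,230,.07),("barR",404,172,.07),("mid",320,203,.07),("bL",283,267,.012),("bR",399,223,.012),("cheekL",272,234,.11),("cheekR",388,190,.11),("red",376,308,.03),("cup",242,279,.027),("bottle",219,229,.06)]:
    p=plane(c,u,v,z);print(n,p.round(4))
L=plane(c,246,230,.07);R=plane(c,404,172,.07);print("len",np.linalg.norm(L-R),"dir",(L-R)/np.linalg.norm(L-R), "mid",(L+R)/2)
print([proj(s,p) for p in (L,R)])
cr=c["img"][140:290,220:420];cv2.imwrite("pics/c1.png",cv2.resize(cr,None,fx=4,fy=4,interpolation=cv2.INTER_CUBIC))
E
```

```text
barL [0.4882 0.39   0.07  ]
barR [0.5878 0.127  0.07  ]
mid [0.5343 0.2676 0.07  ]
bL [0.4296 0.3311 0.012 ]
bR [0.5088 0.1266 0.012 ]
cheekL [0.4778 0.3439 0.11  ]
cheekR [0.5496 0.1598 0.11  ]
red [0.3597 0.1701 0.03  ]
cup [0.4079 0.4007 0.027 ]
bottle [0.4907 0.4364 0.06  ]
len 0.2811722945136299 dir [-0.35412249  0.93519905  0.        ] mid [0.53800466 0.25848151 0.07      ]
[(np.float64(244.36795498158028), np.float64(259.9285086051049)), (np.float64(344.81697622480766), np.float64(205.59805664018216))]
```

View pics/c1.png

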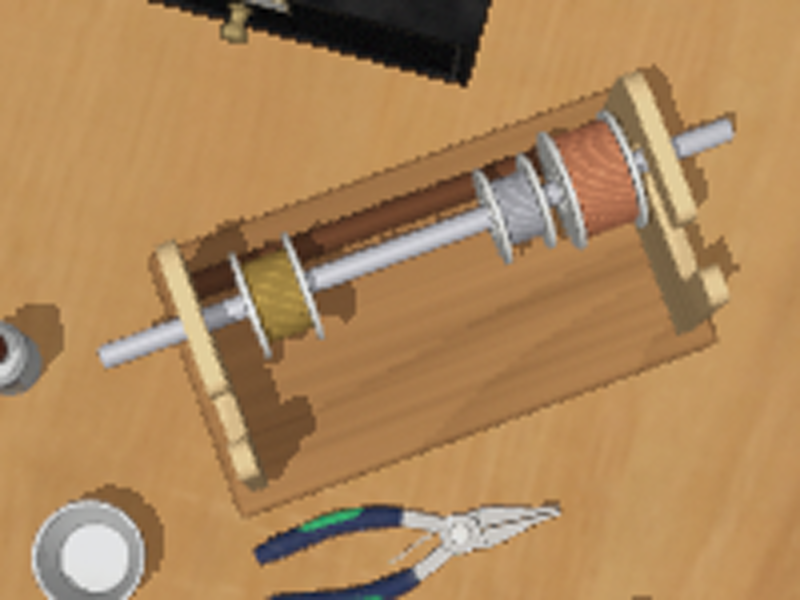

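The crop confirms it: bar seated, copper (large) and grey (small) spools on the −y side, yellow (medium) on the +y side, mouths toward the robot. Next I check the black drawer unit's height and distance behind the rack, since the gripper body is 190 mm long.

```bash
python3 - <<'E'
from h import *
import pickle
c=pickle.load(open("top.pkl","rb"));s=pickle.load(open("scene.pkl","rb"))
rx=np.array([.935,.354]);ry=np.array([-.354,.935]);m=np.array([.538,.2585])-.015*rx
for z in (0,.05,.1,.15):
    for u,v in((337,158),(280,141),(250,135)):
        p=plane(c,u,v,z)[:2]-m;print(z,(u,v),(p@rx).round(3),(p@ry).round(3))
    print(z,"black box",[(np.round([(p[:2]-m)@rx,(p[:2]-m)@ry],3)) for p in [plane(c,430,133,z),plane(c,362,117,z)]])
# body corners at rack x=15+-95,y=+-37, z=.12 in both pictures
a,b=c["img"].copy(),s["img"].copy()
for im,k in((a,c),(b,s)):
  for z,col in((.121,(0,0,255)),(0,(0,255,0))):
    q=[]
    for X,Y in((-.08,-.0375),(.11,-.0375),(.11,.0375),(-.08,.0375)):
        w=m+X*rx+Y*ry;q.append(proj(k,[*w,z]))
    cv2.polylines(im,[np.int32(q)],True,col,1)
o=np.hstack([cv2.resize(a[60:260,220:420],(400,400)),cv2.resize(b[130:330,180:380],(400,400))]);cv2.imwrite("pics/c2.png",o)
E
```

```text
0 (337, 158) 0.091 -0.053
0 (280, 141) 0.157 0.033
0 (250, 135) 0.186 0.08
0 black box [array([ 0.076, -0.228]), array([ 0.147, -0.122])]
0.05 (337, 158) 0.081 -0.046
0.05 (280, 141) 0.142 0.035
0.05 (250, 135) 0.17 0.08
0.05 black box [array([ 0.066, -0.212]), array([ 0.133, -0.112])]
0.1 (337, 158) 0.07 -0.04
0.1 (280, 141) 0.128 0.037
0.1 (250, 135) 0.155 0.08
0.1 black box [array([ 0.056, -0.197]), array([ 0.12 , -0.102])]
0.15 (337, 158) 0.059 -0.033
0.15 (280, 141) 0.114 0.039
0.15 (250, 135) 0.139 0.079
0.15 black box [array([ 0.046, -0.181]), array([ 0.106, -0.092])]
```

View pics/c2.png

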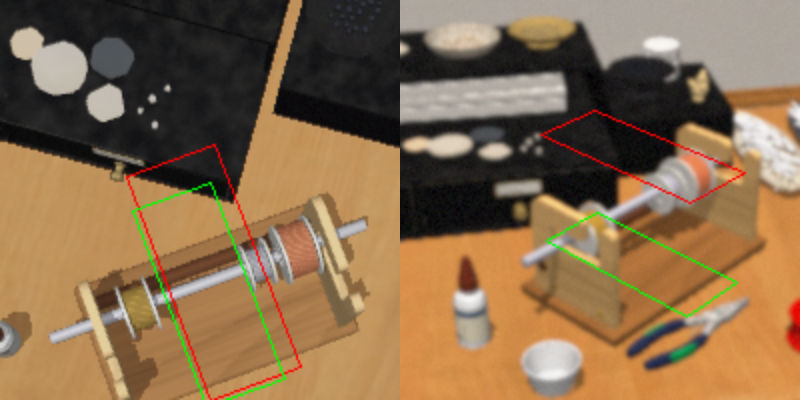

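```bash
python3 - <<'E'
from h import *
import pickle
c=pickle.load(open("top.pkl","rb"));s=pickle.load(open("scene.pkl","rb"))
rx=np.array([.935,.354]);ry=np.array([-.354,.935]);m=np.array([.538,.2585])-.015*rx
def tri(a,b):
    d1,d2=ray(c,*a),ray(s,*b);t=np.linalg.lstsq(np.c_[d1,-d2],s["e"]-c["e"],rcond=None)[0]
    p,q=c["e"]+t[0]*d1,s["e"]+t[1]*d2;return (p+q)/2,np.linalg.norm(p-q)
for n,a,b in(("knob",(278.5,146),(239.5,236)),("plate",(279,138),(239,223.5)),("barL",(246,230),(244,260)),("hex",(273,112),(226,207)),("stone",(249.5,94),(205,202)),("bead",(297.5,122),(241.5,205))):
    p,g=tri(a,b);w=p[:2]-m;print(n,p.round(3),g.round(4),"rack",(w@rx).round(3),(w@ry).round(3))
cr=lambda k,x,y,w,h:cv2.resize(k["img"][y:y+h,x:x+w],(400,500),interpolation=cv2.INTER_CUBIC)
cv2.imwrite("pics/c3.png",np.hstack([cr(c,260,90,96,120),cr(s,200,170,96,120)]))
E
```

```text
knob [0.644 0.342 0.021] 0.0029 rack 0.144 0.041
plate [0.651 0.34  0.047] 0.002 rack 0.15 0.036
barL [0.488 0.39  0.07 ] 0.0006 rack 0.015 0.141
hex [0.691 0.35  0.069] 0.0051 rack 0.19 0.032
stone [0.718 0.388 0.076] 0.0013 rack 0.229 0.057
bead [0.676 0.315 0.071] 0.0183 rack 0.164 0.004
```

View pics/c3.png

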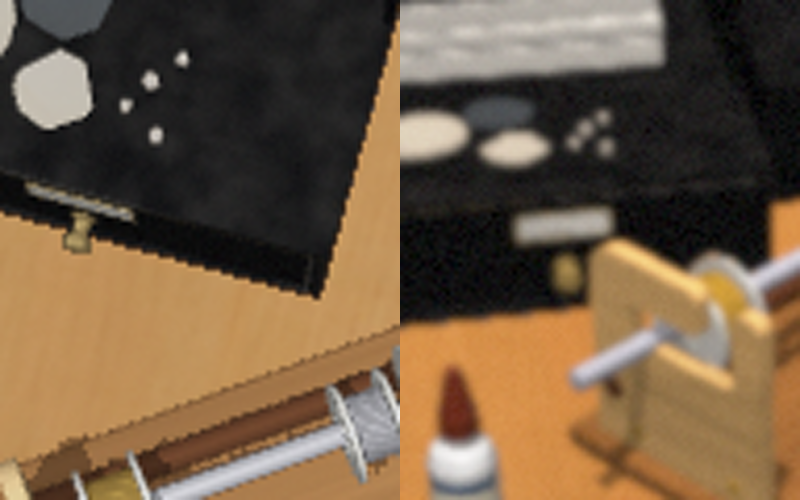

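The drawer top is at about 7 cm and the gripper body stays above 12 cm, so it is clear. Bar height by triangulation is 70 mm and length 281 mm, both as specified. Moving above the grasp.

step_arm(targets="-2.48 2.69 0 0;-2.48 2.69 0 0;-2.48 2.69 0 0;-2.48 2.69 0 0;-2.48 2.69 0 0;-2.48 2.69 0 0;-2.48 2.69 0 0;-2.48 2.69 0 0;-2.48 2.69 0 0;-2.48 2.69 0 0;-2.48 2.69 0 0;-2.48 2.69 0 0", claw=8.7)

```text
time_s: 1.1
tcp_pos: [0.3929, -0.1576, 0.2225]
ee_rot: [[-0.918, -0.397, -0.0], [-0.397, 0.918, 0.0], [-0.0, 0.0, -1.0]]
wrist_force: [1.0, 0.7, -0.3]
gripper_width: 0.997
gripper_force: 0.0
```

step_arm(targets="-2.48 2.69 0 0;-2.48 2.69 0 0;-2.48 2.69 0 0;-2.48 2.69 0 0;-2.48 2.69 0 0;-2.48 2.69 0 0;-2.48 2.69 0 0;-2.48 2.69 0 0;-2.48 2.69 0 0;-2.48 2.69 0 0;-2.48 2.69 0 0;-2.48 2.69 0 0")

```text
time_s: 2.1
tcp_pos: [0.5382, 0.2567, 0.2221]
ee_rot: [[-0.918, -0.397, -0.001], [-0.397, 0.918, -0.0], [0.001, -0.0, -1.0]]
wrist_force: [1.2, -1.1, -0.8]
gripper_width: 0.999
gripper_force: 0.0
```

step_arm(targets="0 0 0 -7;0 0 0 -7;0 0 0 -7;0 0 0 -7;0 0 0 -7;0 0 0 -7;0 0 0 -7;0 0 0 -7;0 0 0 -7;0 0 0 -7;0 0 0 -7;0 0 0 -7")

```text
time_s: 3.1
tcp_pos: [0.5379, 0.2548, 0.2219]
ee_rot: [[0.304, -0.953, -0.001], [-0.953, -0.304, -0.001], [0.0, 0.001, -1.0]]
wrist_force: [-0.2, 0.4, -1.1]
gripper_width: 0.997
gripper_force: 0.0
```

step_arm(targets="0 0 0 -3.5;0 0 0 0;0 0 0 0")

```text
time_s: 3.35
tcp_pos: [0.538, 0.2549, 0.2221]
ee_rot: [[0.354, -0.935, -0.001], [-0.935, -0.354, -0.0], [0.0, 0.001, -1.0]]
wrist_force: [-0.5, 0.0, 0.2]
gripper_width: 1.001
gripper_force: 0.0
```

```bash
python3 - <<'E'
from h import *
import pickle
c=cap("wrist");pickle.dump(c,open("w1.pkl","wb"));im=c["img"].copy()
print(c["e"],c["R"].round(2).tolist(), sense()["joints"])
rx=np.array([.935,.354]);ry=np.array([-.354,.935]);m=np.array([.538,.2585])
for Y in(-.12,-.029,-.003,.05,.12): 
    q=proj(c,[*(m+Y*ry),.07]);print(Y,np.round(q)); cv2.circle(im,tuple(int(v) for v in q),3,(0,0,255),-1)
cv2.imwrite("pics/w1.png",im)
E
```

```text
[0.56415131 0.1858981  0.38296813] [[-0.94, -0.34, -0.09], [-0.35, 0.9, 0.25], [-0.0, 0.27, -0.96]] [ 4.09144129e+01  1.91997013e+01 -3.88916848e+00 -9.65811982e-03
 -6.69540769e+01 -2.01406264e+01]
-0.12 [323.  71.]
-0.029 [323. 193.]
-0.003 [323. 224.]
0.05 [324. 284.]
0.12 [324. 355.]
```

View pics/w1.png

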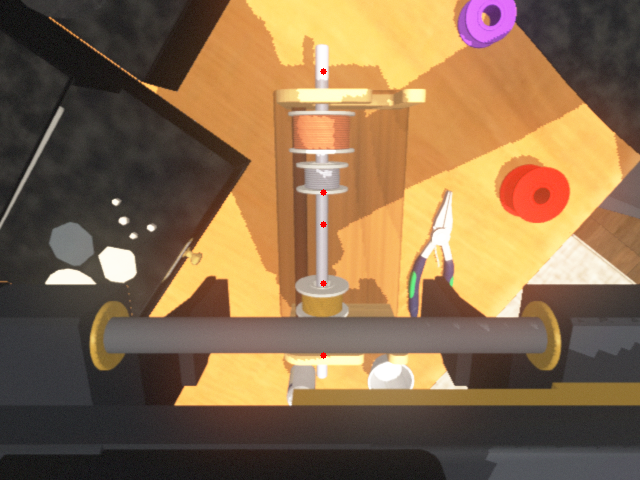

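The wrist view shows my projected points (red) lying on the bar axis around column 323. Bare bar runs from row 193 to row 284, with the grasp at about row 224. Descending.

step_arm(targets="0 -0.1 2 0;0 0 2.5 0;0 0 2.5 0;0 0 2.5 0;0 0 2.5 0;0 0 2 0;0 0 1.5 0;0 0 1 0;0 0 0.6 0;0 0 0 0;0 0 0 0")

```text
time_s: 4.32
tcp_pos: [0.5396, 0.2556, 0.052]
ee_rot: [[0.356, -0.934, 0.001], [-0.934, -0.356, 0.0], [-0.0, -0.001, -1.0]]
wrist_force: [0.1, 0.0, 0.4]
gripper_width: 1.003
gripper_force: 0.0
```

step_arm(targets="0 0 0 0;0 0 0 0;0 0 0 0;0 0 0 0;0 0 0 0;0 0 0 0;0 0 0 0;0 0 0 0", claw=0.5)

```text
time_s: 4.98
tcp_pos: [0.5392, 0.2553, 0.0516]
ee_rot: [[0.356, -0.934, -0.0], [-0.934, -0.356, 0.0], [-0.0, 0.0, -1.0]]
wrist_force: [0.2, 0.1, 0.3]
gripper_width: 0.477
gripper_force: 0.0
```

step_arm(targets="0 0 0 0;0 0 0 0;0 0 0 0;0 0 0 0;0 0 0 0;0 0 0 0;0 0 0 0;0 0 0 0;0 0 0 0;0 0 0 0")

```text
time_s: 5.82
tcp_pos: [0.5396, 0.2556, 0.0518]
ee_rot: [[0.356, -0.934, 0.001], [-0.934, -0.356, 0.001], [-0.0, -0.001, -1.0]]
wrist_force: [2.3, 0.2, 1.0]
gripper_width: 0.1
gripper_force: 30.0
```

Gripped at 30 N. Easing up by about 9.5 mm.

step_arm(targets="0 0 -0.15 0;0 0 -0.15 0;0 0 -0.15 0;0 0 -0.15 0;0 0 -0.15 0;0 0 -0.1 0;0 0 -0.1 0;0 0 0 0;0 0 0 0;0 0 0 0;0 0 0 0")

```text
time_s: 6.73
tcp_pos: [0.5391, 0.2553, 0.061]
ee_rot: [[0.356, -0.934, -0.0], [-0.934, -0.356, -0.0], [0.0, 0.0, -1.0]]
wrist_force: [0.3, -0.3, -2.4]
gripper_width: 0.098
gripper_force: 30.0
```

```bash
python3 - <<'E'
from h import *
s=sense();print(s["tcp_pos"],s["wrist_force"],s["moment"],s["gripper_width"])
a=cap("scene");b=cap("top");cv2.imwrite("pics/c4.png",np.hstack([cv2.resize(a["img"][170:310,220:370],(400,373),interpolation=3),cv2.resize(b["img"][140:280,240:415],(400,373),interpolation=3)]))
E
```

```text
[0.53906557 0.25526313 0.06095556] [ 0.26727869 -0.27614535 -2.36182319] [0.05659343 0.15403905 0.03401081] 0.0982900813547929
```

View pics/c4.png

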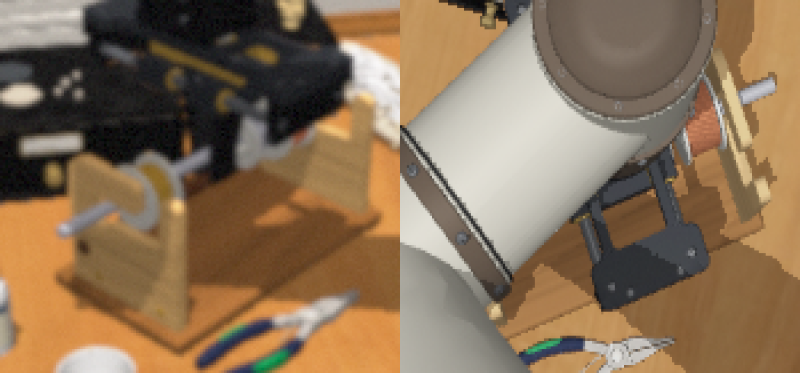

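The scene crop shows the left bar end lifted in its slot, its tip at about scene pixel (244,257). The wrist carries about 2.4 N, which is close to the full weight. Checking that tip height against a level bar.

```bash
python3 - <<'E'
from h import *
import pickle
s0=pickle.load(open("scene.pkl","rb"));a=cap("scene")
for z in(.070,.075,.0795,.084):print(z,np.round(proj(a,[.4882,.390,z]),1))
for k in(s0,a):
    im=k["img"][235:280,225:275].astype(int);b,g,r_=im[...,0],im[...,1],im[...,2]
    m=((b>r_-5)&(b>90)).astype(np.uint8);n,l,st,ce=cv2.connectedComponentsWithStats(m)
    i=1+st[1:,4].argmax();ys,xs=np.where(l==i)
    print([(x+225,(ys[xs==x].mean()+235).round(1)) for x in sorted(set(xs))[:12]])
E
```

```text
0.07 [244.3 259.9]
0.075 [244.2 257.5]
0.0795 [244.  255.4]
0.084 [243.9 253.2]
[(np.int64(242), np.float64(260.0)), (np.int64(243), np.float64(260.0)), (np.int64(244), np.float64(260.0)), (np.int64(245), np.float64(259.0)), (np.int64(246), np.float64(259.0)), (np.int64(247), np.float64(258.5)), (np.int64(248), np.float64(257.5)), (np.int64(249), np.float64(257.5)), (np.int64(250), np.float64(256.5)), (np.int64(251), np.float64(256.0)), (np.int64(252), np.float64(255.5)), (np.int64(253), np.float64(254.5))]
[(np.int64(243), np.float64(256.5)), (np.int64(244), np.float64(256.0)), (np.int64(245), np.float64(255.0)), (np.int64(246), np.float64(255.0)), (np.int64(247), np.float64(254.5)), (np.int64(248), np.float64(253.5)), (np.int64(249), np.float64(253.5)), (np.int64(250), np.float64(252.5)), (np.int64(251), np.float64(252.5)), (np.int64(252), np.float64(251.5)), (np.int64(253), np.float64(251.5)), (np.int64(254), np.float64(250.5))]
```

The left tip rose about 8.5 mm, matching the middle's 9.3 mm, so the bar is level with its axis near z = 79 mm. Moving forward 45 mm.

step_arm(targets="0 0.2 0 0;0 0.4 0 0;0 0.4 0 0;0 0.4 0 0;0 0.4 0 0;0 0.4 0 0;0 0.3 0 0;0 0 0 0")

```text
time_s: 7.55
tcp_pos: [0.515, 0.2461, 0.0611]
ee_rot: [[0.356, -0.934, -0.001], [-0.934, -0.356, -0.0], [0.0, 0.001, -1.0]]
wrist_force: [0.7, 1.0, -3.4]
gripper_width: 0.105
gripper_force: 30.0
```

step_arm(targets="0 0.2 0 0;0 0.4 0 0;0 0.4 0 0;0 0.4 0 0;0 0.3 0 0;0 0.2 0 0;0 0.1 0 0;0 0 0 0;0 0 0 0;0 0 0 0")

```text
time_s: 8.38
tcp_pos: [0.4973, 0.2395, 0.0611]
ee_rot: [[0.356, -0.934, 0.0], [-0.934, -0.356, 0.0], [-0.0, -0.0, -1.0]]
wrist_force: [-0.4, 0.6, -2.4]
gripper_width: 0.1
gripper_force: 30.0
```

```bash
python3 - <<'E'
from h import *
s=sense();print(s["time_s"],s["tcp_pos"],s["wrist_force"],s["moment"],s["gripper_width"])
p=np.array(s["tcp_pos"])[:2]-[.538,.2585];print("rack x",.015+p@[.935,.354],"y",p@[-.354,.935])
a=cap("scene");b=cap("top");cv2.imwrite("pics/c5.png",np.hstack([cv2.resize(a["img"][170:310,220:370],(400,373),interpolation=3),cv2.resize(b["img"][140:280,240:415],(400,373),interpolation=3)]))
E
```

```text
8.3833 [0.49731811 0.23945391 0.061094  ] [-0.44186291  0.61968188 -2.38732345] [-0.01746981  0.1522467  -0.01831488] 0.09993913077428807
rack x -0.029779881184482833 y -0.003406703279965228
```

View pics/c5.png

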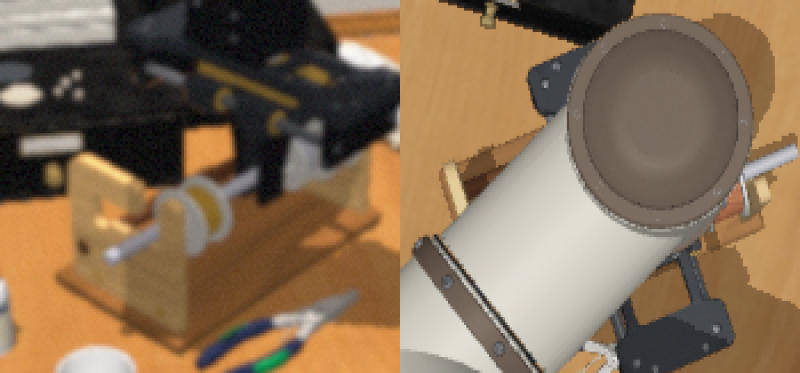

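The bar is at rack x = −30 mm, in the mouths, with a steady weight-only force. Lifting 9 cm.

step_arm(targets="0 0 -0.2 0;0 0 -0.4 0;0 0 -0.5 0;0 0 -0.6 0;0 0 -0.6 0;0 0 -0.6 0;0 0 -0.6 0;0 0 -0.6 0;0 0 -0.6 0;0 0 -0.6 0;0 0 -0.6 0;0 0 -0.6 0")

```text
time_s: 9.48
tcp_pos: [0.4971, 0.2393, 0.1267]
ee_rot: [[0.356, -0.934, -0.0], [-0.934, -0.356, 0.0], [-0.0, 0.0, -1.0]]
wrist_force: [0.6, 0.2, -3.1]
gripper_width: 0.097
gripper_force: 30.0
```

step_arm(targets="0 0 -0.6 0;0 0 -0.6 0;0 0 -0.6 0;0 0 -0.4 0;0 0 -0.3 0;0 0 -0.1 0;0 0 0 0;0 0 0 0;0 0 0 0;0 0 0 0;0 0 0 0;0 0 0 0")

```text
time_s: 10.48
tcp_pos: [0.4971, 0.2393, 0.1519]
ee_rot: [[0.356, -0.934, -0.0], [-0.934, -0.356, -0.0], [0.0, 0.0, -1.0]]
wrist_force: [-0.7, -1.1, -2.0]
gripper_width: 0.1
gripper_force: 30.0
```

step_arm(targets="0 0 0 0;0 0 0 0;0 0 0 0;0 0 0 0;0 0 0 0;0 0 0 0;0 0 0 0;0 0 0 0;0 0 0 0;0 0 0 0;0 0 0 0;0 0 0 0")

```text
time_s: 11.48
tcp_pos: [0.4971, 0.2393, 0.1521]
ee_rot: [[0.356, -0.934, 0.0], [-0.934, -0.356, 0.0], [-0.0, -0.0, -1.0]]
wrist_force: [-0.0, -0.4, -2.8]
gripper_width: 0.103
gripper_force: 30.0
```

```bash
python3 - <<'E'
from h import *
s=sense();print(s["time_s"],s["tcp_pos"],s["wrist_force"],s["moment"],s["gripper_width"])
a=cap("scene");b=cap("wrist")
p=np.array(s["tcp_pos"]);p[2]+=.019
for Y in(.1434,-.1366):
    q=p+Y*np.array([-.356,.934,0]);print(proj(a,q),proj(b,q))
cv2.imwrite("pics/c6.png",np.hstack([cv2.resize(a["img"][150:310,220:380],(400,400),interpolation=3),cv2.resize(b["img"],(400,400))]))
E
```

```text
11.4833 [0.49712622 0.23930083 0.15206287] [-0.0043655  -0.38764744 -2.77276537] [0.02468198 0.12457362 0.01615558] 0.10345016527936823
(np.float64(260.3564436381969), np.float64(217.31897534563197)) (np.float64(325.0109443429621), np.float64(580.8968976258487))
(np.float64(365.4506693211979), np.float64(166.74929722157856)) (np.float64(324.8960250995568), np.float64(-80.44414955060617))
```

View pics/c6.png

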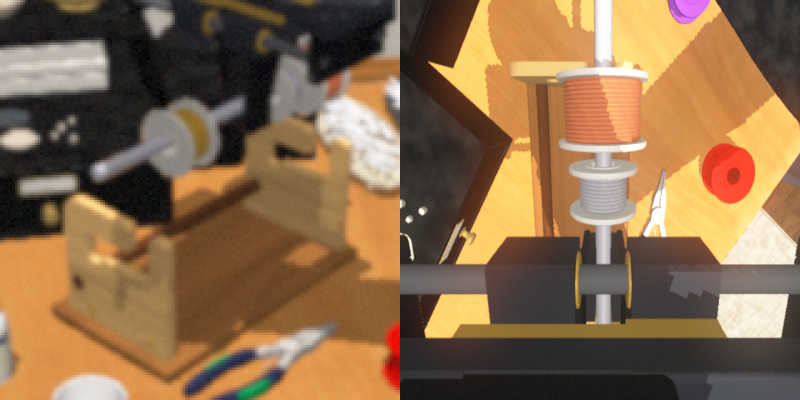

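The final view shows the bar clear of the rack with all three spools on it. The left tip is at about (258,219) against (260,217) predicted for a level bar. The bystanders in view look untouched.

```bash
python3 -c "
from station import r
print(r.finish_job())"
```

```text
the job is handed in; nothing more can be done
None
```

The bar is out of the rack and handed in: held level and still about 10 cm above where it sat, with all three spools hanging on it and nothing around the rack touched as far as the last pictures show, at about 11.5 s of the 38 s allowed.

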